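# Lay the stone-carving tools into the kit tray in order of use

### The job

Lay the four stone-carving tools into the kit tray in their order of use, one to a bay, starting at the end with the dark handle: first the point chisel, then the toothed chisel, then the flat chisel, and the rasp last. Each should lie flat along the middle of its bay, either way round. Leave the dust brush and the hammer where they are.

Things in the scene. Friction and masses are not known exactly. Their poses are not given: they have to be found in the camera images.
- point_chisel: Point chisel, 183 mm, about 0.3 kg: octagonal steel bar 22 mm wide and high with flat upright sides from x = -90 to +35 mm (grip at the origin), then tapering like a pencil to a point at +90 mm. Origin: mid-length, on the underside; x along the tool to the working end, z up. Lies flat, does not roll; balances within 15 mm of the origin.
- tooth_chisel: Toothed chisel, 184 mm, about 0.3 kg: octagonal steel bar 22 mm wide and high with flat upright sides from x = -90 to +30 mm (grip at the origin), then a bright head flaring to 36 mm, ending in three separate prongs (gaps 6 mm) at +91 mm. Origin: mid-length, on the underside; x along the tool to the working end, z up. Lies flat, does not roll; balances within 15 mm of the origin.
- flat_chisel: Flat chisel, 184 mm, about 0.3 kg: octagonal steel bar 22 mm wide and high with flat upright sides from x = -90 to +30 mm (grip at the origin), then a bright head flaring to 36 mm, ending in one solid straight edge at +91 mm. Origin: mid-length, on the underside; x along the tool to the working end, z up. Lies flat, does not roll; balances within 15 mm of the origin.
- rasp: Rasp, 186 mm, about 0.2 kg: brown octagonal wooden grip 22 mm wide and high with flat upright sides from x = -93 to +12 mm (grip at the origin), then a thin dark file blade 26 mm wide to +93 mm. Origin: mid-length, on the underside; x along the tool to the working end, z up. Lies flat, does not roll; balances within 15 mm of the origin.
- bay_1: Bay 1 of the kit tray, next to the tray's handle: grey-lined trough 222 mm long (its x), 54 mm wide (its y). Origin: centre of its floor, on the surface, 10 mm above the bench; z up. The fixed tray is light wood, 238 x 246 mm; a dark wooden handle, 18 mm high, sticks out 45 mm beyond bay 1 (its +y side).
- bay_2: Bay 2 of the kit tray, second from the handle: grey-lined trough 222 mm long (its x), 54 mm wide (its y). Origin: centre of its floor, on the surface, 10 mm above the bench; z up. Bays lie side by side, 60 mm apart; ribs 6 mm thick, 5 mm above the floor, bound each on both long sides.
- bay_3: Bay 3 of the kit tray, third from the handle: grey-lined trough 222 mm long (its x), 54 mm wide (its y). Origin: centre of its floor, on the surface, 10 mm above the bench; z up. Across the bays' ends run walls 8 mm thick, 14 mm above the floor.
- bay_4: Bay 4 of the kit tray, last, farthest from the handle: grey-lined trough 222 mm long (its x), 54 mm wide (its y). Origin: centre of its floor, on the surface, 10 mm above the bench; z up. Same as the others.
- brush: Bystander: dust brush, 180 mm long, pale octagonal wooden grip 22 mm wide and high, 46 mm wide black bristle head. Origin: middle of its length on the underside, x towards the bristles. Lies among the tools.
- club_hammer: Bystander: heavy hammer, 228 mm long, steel head 45 x 100 x 45 mm, wooden shaft. Origin: underside, near the middle of its length, x towards the head. Lies on the far side of the bench.
Not all that is in view belongs to the job. Of the things that look like the rasp, the larger one is meant. Leave any green look-alike of the tooth_chisel alone.

How it is judged:
At the end, for the whole second after the job is handed in: From the handle: point, toothed, flat chisel, rasp in bays 1-4; origins within 15 mm across, 25 mm along and 5 mm in height of the bay's centre, within 0.16 rad of its length (either way), flat to 0.1 rad, at rest (20 mm/s, 0.2 rad/s); brush and hammer within 30 mm of their start (y of point_chisel in the frame of bay_1 between -0.015 and 0.015 m and x of point_chisel in the frame of bay_1 between -0.025 and 0.025 m and z of point_chisel in the frame of bay_1 between -0.005 and 0.005 m and angle between the x axis of point_chisel and the x axis of bay_1, either way round below 0.16 rad and angle between each of point_chisel, tooth_chisel, flat_chisel, rasp's own z axis and vertical below 0.1 rad and linear speed of each of point_chisel, tooth_chisel, flat_chisel, rasp below 0.02 m/s and angular speed of each of point_chisel, tooth_chisel, flat_chisel, rasp below 0.2 rad/s and y of tooth_chisel in the frame of bay_2 between -0.015 and 0.015 m and x of tooth_chisel in the frame of bay_2 between -0.025 and 0.025 m and z of tooth_chisel in the frame of bay_2 between -0.005 and 0.005 m and angle between the x axis of tooth_chisel and the x axis of bay_2, either way round below 0.16 rad and y of flat_chisel in the frame of bay_3 between -0.015 and 0.015 m and x of flat_chisel in the frame of bay_3 between -0.025 and 0.025 m and z of flat_chisel in the frame of bay_3 between -0.005 and 0.005 m and angle between the x axis of flat_chisel and the x axis of bay_3, either way round below 0.16 rad and y of rasp in the frame of bay_4 between -0.015 and 0.015 m and x of rasp in the frame of bay_4 between -0.025 and 0.025 m and z of rasp in the frame of bay_4 between -0.005 and 0.005 m and angle between the x axis of rasp and the x axis of bay_4, either way round below 0.16 rad and distance of each of brush, club_hammer from where it was at the start of the episode below 0.03 m); the robot touches nothing.
It fails at once if the dust brush was disturbed (moved over 30 mm) (distance of brush from where it was at the start of the episode above 0.03 m).
It fails at once if the hammer was disturbed (moved over 30 mm) (distance of club_hammer from where it was at the start of the episode above 0.03 m).
It also fails if it takes over 99 s, if anything falls off the work surface, if the arm or the gripper's body presses on something with over 40 N, if the wrist force passes 120 N, or if a joint passes its speed limit or range.

### The arm

A 7-joint arm with a two-finger parallel gripper is mounted at the origin on the work surface. World frame = base frame: x ahead of the robot, y to its left, z up, the work surface at z = 0. Lengths are in m, angles in rad, forces in N, time in s.
With the tool pointing down it reaches from about 0.35 to 0.9 m from the base axis. Payload 8.1 kg.
Tool frame: the origin (TCP) lies midway between the tips of the shut fingers; the grasp point (between the pads) lies 19 mm behind it; x points along the fingers, z is the direction in which the jaws open and shut, and the axes are right-handed (so a half turn about x gives the same grasp; the last joint's range is limited). The gripper opens to 92 mm and grips with 3 to 60 N. Pads are 19 mm wide; open, the fingers measure 130 mm over their backs; the gripper's body (75 mm by 190 mm) begins 47 mm behind the grasp point.
Start: joints at [1.098, 0.434, 0.025, 1.573, -0.012, 1.134, -0.075], TCP at [0.226, -0.583, 0.227] pointing down, gripper open.
Joint ranges: [-2.62, 2.62], [-0.44, 2.09], [-1.27, 1.32], [0.08, 2.57], [-1.32, 4.46], [0.12, 2], [-2.74, 2.74]. Speed limits (rad/s): [2.22, 2.22, 3.01, 3.01, 3.14, 3.14, 3.14].

### API

Orientations are given as a rotation vector (axis times angle).
In Python, from cell import arm gives the robot as it stands. The module is installed in compiled form; this text tells all that it offers.
- The arm moves only by the tool move_arm, never from a script. Its argument "steps" is text: rows parted by semicolons, each of 5 numbers parted by spaces: the shift along the tool's x, y, z in m, then the turn about the tool's x in rad, then the closure in counts, from 0 (fully open) to 255 (shut). A call has 1 to 10 rows; each row is the pose to reach, as a shift and turn from the pose commanded when the call began, along the tool's axes at that moment; what a row does not reach only later rows make up. A row lasts 1/12 s, in which the tool goes at most 41.7 mm and 7.16 degrees, less where a joint would pass 70% of its speed; a pose out of reach is approached as far as the arm can. A call with a gripper value outside its range is refused whole. The fingers move at their own pace and stop on an object; "squeeze" is the grip in N (left out, the last holds). Time passes only in rows, so rows that repeat a pose let the fingers close. It gives the time, the measured TCP pose, the force and the opening at its end, in the units of the state.
- arm.observe(): the state, without advancing time (a new reading comes with each control period).
- arm.get_image(name): name is "scene" or "top"; returns a dict with "img" (420x560x3 uint8, blue, green, red), "z_map" (420x560 float32, m along the optical axis (not along the pixel's ray), 0 where there is no reading), "vfov" (degrees; the focal length in pixels is half the picture's height over the tangent of half this angle, whatever the lens; pixels are square), "cx", "cy" (the principal point, pixels), "extrinsics" (4x4, takes a point from camera to world coordinates). Camera axes: x right, y up, looking along -z (the intrinsics and any distortion apply to the point x, -y, -z); pixel columns grow to the right and rows downward; lengths in m; the calibration is good to about 2 mm. A picture is of the moment at which its call begins.
- arm.sign_off(): hands the job in, once; it reports no verdict.
The state is a dict: "clock": time; "joints": joint angles; "dq": joint speeds; "joint_efforts": joint torques, N m; "position": TCP position; "ee_rot": TCP orientation; "force": force on the tool from outside, world axes, zero at the start; "ft_torque": the same for the moment, N m; "width": opening from 0.0 (shut) to 1.0 (fully open).
Only numpy, scipy, OpenCV 4.12 (cv2) and the standard library are available. Lean on these libraries where they do the work, as an engineer would, in place of code of your own. Each camera call takes 0.05 s, during which the arm holds its last target.

## Working session

There is one attempt and no reset: what is moved stays moved. The work goes in short steps, Python scripts to look and compute and a tool call to move; the robot and the scene stay as the last step left them, time stands still between calls to the robot, and variables do not carry over. Pictures are saved under pics/ and viewed, and the job is handed in when it is done.

Besides the shell and the picture viewer there is one more tool, called by a JSON object that holds its "name" and its "arguments", one argument or row to a line. move_arm: Moves the arm, as the interface text tells. Its arguments: {"type":"object","properties":{"steps":{"type":"string"},"squeeze":{"type":"number"}},"required":["steps"]}

```bash
mkdir -p pics; ls; python3 - <<'E'
from cell import arm
import cv2,numpy as np
print(arm.observe())
for n in("top","scene"):
    d=arm.get_image(n); cv2.imwrite(f"pics/{n}0.png",d["img"]); np.savez(f"{n}0.npz",**d)
    print(n,{k:v for k,v in d.items() if k not in("img","z_map")}, d["z_map"].min(),d["z_map"].max())
E
```

```text
pics
{'clock': 0.0, 'joints': array([ 1.09841617,  0.43520544,  0.0249876 ,  1.57411074, -0.01161516,
        1.13401369, -0.07511077]), 'dq': array([ 0.00040056, -0.00044641, -0.00080765,  0.00060707,  0.0001428 ,
       -0.00117805, -0.00047558]), 'joint_efforts': array([-7.07374074e-04, -6.67849803e+01,  9.85032097e-01, -3.14456964e+01,
       -6.04828703e-02,  4.27530985e-02,  6.73501404e-05]), 'position': array([ 0.22563394, -0.58228694,  0.22595077]), 'ee_rot': array([ 0.93355069,  1.36313302, -0.93225675]), 'force': array([-0.29262708,  0.05870406,  0.17021137]), 'ft_torque': array([0.03533026, 0.03148068, 0.04853419]), 'width': 1.0015972555571169}
top {'vfov': 50.9750871046332, 'cx': 274.49638448193537, 'cy': 200.74638302413422, 'extrinsics': array([[ 0.0055075 ,  0.99875102, -0.04965943,  0.49249769],
       [-0.99998257,  0.00560632,  0.0018509 ,  0.10419866],
       [ 0.002127  ,  0.04964838,  0.99876449,  1.05235707],
       [ 0.        ,  0.        ,  0.        ,  1.        ]])} 0.0 1.7783145
scene {'vfov': 48.593111845735905, 'cx': 278.83609273372986, 'cy': 213.11398127100412, 'extrinsics': array([[-0.82348439, -0.40909127,  0.39308751,  0.98954104],
       [ 0.56713706, -0.57509727,  0.58959196,  0.79161742],
       [-0.01513337,  0.70845427,  0.70559445,  0.85125201],
       [ 0.        ,  0.        ,  0.        ,  1.        ]])} 0.0 3.9996696
```

View pics/top0.png

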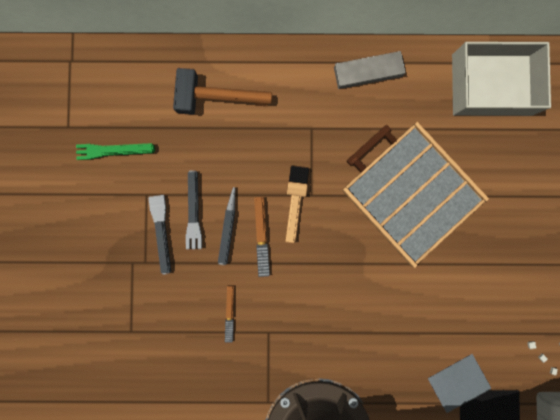

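View pics/scene0.png

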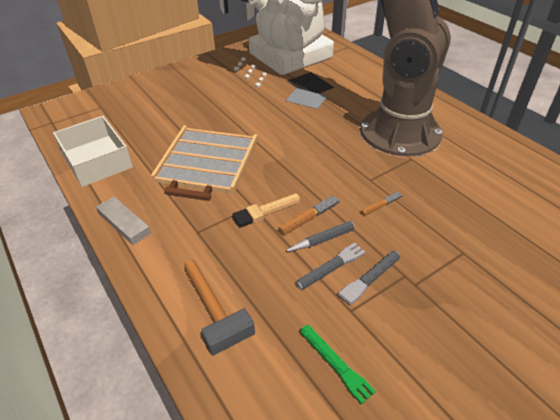

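Top view: flat chisel at (160,233), toothed (194,210), point (228,225), rasp (262,236), a small rasp look-alike at (230,313), a green fork at (115,150), the brush at (295,205) and the tray at (416,195) with its handle at (371,147). Next I'll confirm identity in an enlarged crop, then measure.

```bash
cat > h.py <<'E'
import cv2,numpy as np
def load(n): return dict(np.load(n,allow_pickle=True))
def K(d):
    f=210/np.tan(np.radians(float(d["vfov"]))/2); return f,float(d["cx"]),float(d["cy"])
def unproj(d,u,v,z):
    f,cx,cy=K(d); u,v,z=map(np.asarray,(u,v,z))
    p=np.stack([(u-cx)/f*z,-(v-cy)/f*z,-z],-1); E=d["extrinsics"]
    return p@E[:3,:3].T+E[:3,3]
def ray(d,u,v,h):
    E=d["extrinsics"]; o=E[:3,3]; p=unproj(d,u,v,np.ones(np.shape(u))); r=p-o
    return o+r*((h-o[2])/r[...,2])[...,None]
E
python3 - <<'E'
from h import *
d=load("top0.npz"); im=d["img"]
c=im[150:350,130:330]; cv2.imwrite("pics/crop0.png",cv2.resize(c,None,fx=3,fy=3,interpolation=cv2.INTER_CUBIC))
v,u=np.mgrid[0:420,0:560]; P=unproj(d,u,v,d["z_map"]); H=P[...,2]
for q in [(110,220),(310,300),(500,280),(50,300),(260,20),(330,140),(20,20),(540,300)]:
    print(q,P[q[1],q[0]].round(4))
np.save("P0.npy",P)
m=((H>0.008)&(d["z_map"]>0)).astype(np.uint8)
n,l,s,ce=cv2.connectedComponentsWithStats(m)
for i in range(1,n):
    if s[i,4]>40:
        Q=P[l==i]; r=cv2.minAreaRect(np.float32(Q[:,:2]*1000))
        print(i,s[i],np.median(Q[:,2]).round(4),Q[:,2].max().round(3),"rect c",np.round(r[0]),"size",np.round(r[1]),round(r[2],1))
cv2.imwrite("pics/mask0.png",m*255)
E
```

```text
(110, 220) [ 0.4967  0.4955 -0.0033]
(310, 300) [ 0.3096  0.0167 -0.0032]
(500, 280) [ 0.3597 -0.4331  0.0016]
(50, 300) [0.3073 0.6307 0.0013]
(260, 20) [ 1.2523  0.1594 -0.5664]
(330, 140) [ 0.6928 -0.0311 -0.0039]
(20, 20) [ 1.2549  1.0703 -0.5846]
(540, 300) [ 3.129e-01 -5.280e-01 -3.000e-04]
1 [ 453   42   98   73 3668] 0.0484 0.079 rect c [ 830. -422.] size [195. 153.] 89.8
2 [ 334   51   72   37 1693] 0.027 0.034 rect c [ 859. -122.] size [ 56. 161.] 11.7
12 [ 173   68   99   46 1884] 0.0354 0.05 rect c [797. 224.] size [227. 101.] 86.5
49 [ 343  122  146  145 9503] 0.0109 0.031 rect c [ 579. -214.] size [292. 240.] 42.6
50 [ 76 143  79  17 834] 0.017 0.026 rect c [660. 483.] size [ 37. 185.] 1.0
51 [ 286  165   23   78 1001] 0.0197 0.029 rect c [538.  54.] size [ 46. 180.] 83.0
52 [186 170  16  79 854] 0.0172 0.026 rect c [524. 295.] size [184.  36.] 1.9
53 [218 187  17  78 653] 0.019 0.026 rect c [486. 212.] size [ 22. 182.] 82.0
54 [148 195  23  79 909] 0.0165 0.025 rect c [465. 369.] size [183.  37.] 8.7
55 [254 197  16  80 797] 0.0169 0.027 rect c [461. 134.] size [186.  26.] 4.1
56 [225 286   9  56 372] 0.0118 0.02 rect c [280. 207.] size [ 18. 128.] 89.3
63 [ 268  382  102   38 2790] 0.0144 0.09 rect c [82. -2.] size [ 86. 234.] 0.3
65 [537 392  23  28 639] 0.0434 0.076 rect c [  85. -518.] size [37. 80.] 52.3
```

View pics/crop0.png

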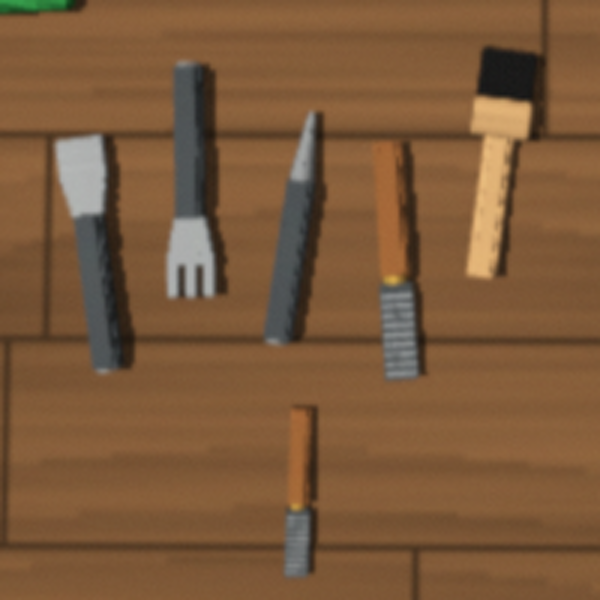

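View pics/mask0.png

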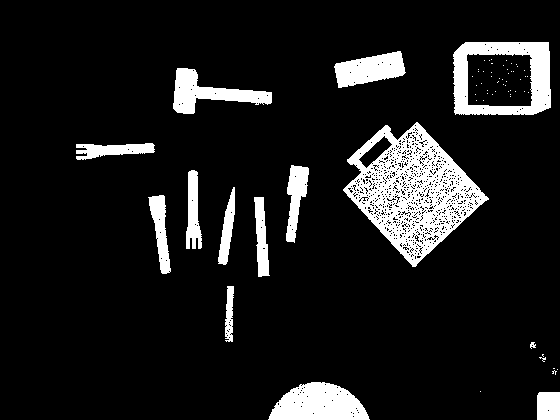

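Identities: in the crop, the solid bright head at (80,175) is the flat chisel, the three prongs at (190,260) the toothed, the pencil taper at (308,140) the point. There are two brown rasps, (395,260) at 186 mm long and (298,490) at 128 mm, so the larger one is meant. The green fork is excluded by colour. All sizes match the given ones. Now for accurate poses.

```bash
cat > meas.py <<'E'
from h import *
d=load("top0.npz");P=np.load("P0.npy");H=P[...,2]
m=((H>0.008)&(d["z_map"]>0)).astype(np.uint8)
n,l,s,ce=cv2.connectedComponentsWithStats(m)
tools={}
for nm,i in dict(tooth=52,point=53,flat=54,rasp=55).items():
    Q=P[l==i][:,:2]; r=cv2.minAreaRect(np.float32(Q*1000))
    vx,vy,x0,y0=cv2.fitLine(np.float32(Q[:]),cv2.DIST_L1,0,.01,.01).ravel()
    a=np.arctan2(vy,vx); a=(a+np.pi/2)%np.pi-np.pi/2
    t=np.array([np.cos(a),np.sin(a)]); e=(Q-[x0,y0])@t; ends=np.percentile(e,[.3,99.7])
    c=np.array([x0,y0])+t*ends.mean(); tools[nm]=(c,a); print(nm,"c",c.round(4),"ang",a.round(3),"len",np.ptp(ends).round(4),"rectc",np.round(r[0],1))
E
python3 - <<'E'
exec(open("meas.py").read())
# tray walls: pixels of light wood in tray
hsv=cv2.cvtColor(d["img"],cv2.COLOR_BGR2HSV)
reg=l==49
print("tray px hsv wall",hsv[190,346],hsv[160,445], "lining",hsv[200,400])
lin=(hsv[...,1]<70)&(np.hypot(*np.indices((420,560))-np.array([195,416])[:,None,None])<80)
lin=cv2.morphologyEx(lin.astype(np.uint8),cv2.MORPH_OPEN,np.ones((3,3)))
N,L,S,C=cv2.connectedComponentsWithStats(lin,connectivity=4)
for i in range(1,N):
    if S[i,4]>300:
        v,u=np.nonzero(L==i); Q=ray(d,u.astype(float),v.astype(float),0.010)[:,:2]
        r=cv2.minAreaRect(np.float32(Q*1000)); print(i,S[i],np.round(r[0],1),np.round(r[1],1),round(r[2],2), "depth h",np.median(H[L==i]).round(4))
hull=reg.copy(); 
c=cv2.resize(d["img"][110:280,330:500],None,fx=3.5,fy=3.5,interpolation=cv2.INTER_CUBIC);cv2.imwrite("pics/tray.png",c)
E
```

```text
tooth c [0.5237 0.2937] ang 0.009 len 0.1835 rectc [523.7 294.8]
point c [0.4851 0.212 ] ang -0.138 len 0.1797 rectc [486.2 212.3]
flat c [0.4648 0.3683] ang 0.138 len 0.1823 rectc [464.6 369.4]
rasp c [0.4604 0.1346] ang 0.053 len 0.1846 rectc [460.7 133.6]
tray px hsv wall [ 17 119 228] [ 18  75 139] lining [ 75  12 129]
1 [ 350  129   79   75 1984] [ 629.  -168.8] [ 52.2 218.2] 42.57 depth h 0.0094
2 [ 366  148   80   75 2003] [ 584.8 -209.4] [ 52.3 218. ] 42.47 depth h 0.0095
3 [ 384  166   79   76 2011] [ 540.5 -250. ] [ 52.3 218.2] 42.48 depth h 0.0096
4 [ 401  185   80   75 2022] [ 496.1 -290.7] [ 52.1 218.1] 42.52 depth h 0.0097
```

View pics/tray.png

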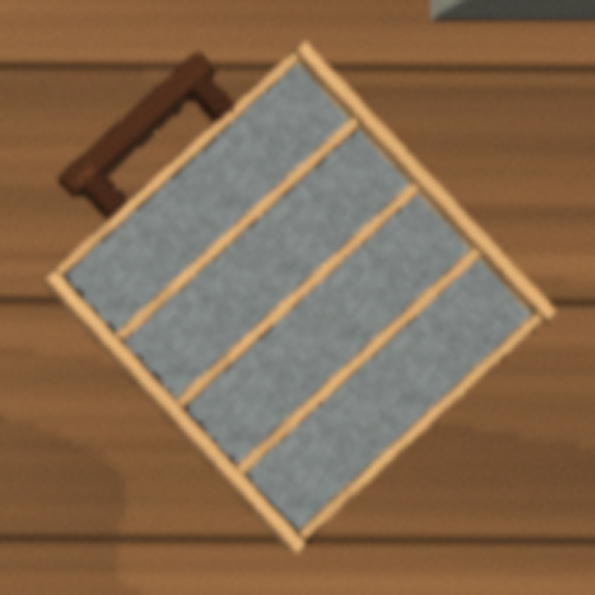

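```bash
cat > go.py <<'E'
# usage: python3 go.py x y z jawangle_deg  -> shift in tool axes & turn needed (mod pi)
import sys,numpy as np
from cell import arm
from scipy.spatial.transform import Rotation as R
s=arm.observe(); p=s["position"]; M=R.from_rotvec(s["ee_rot"]).as_matrix()
ja=np.degrees(np.arctan2(M[1,2],M[0,2]))
print("t",round(s["clock"],2),"p",p.round(4),"jaw deg",ja.round(2),"x",M[:,0].round(3),"y",M[:,1].round(3),"q",s["joints"].round(2),"w",round(s["width"],3),"F",s["force"].round(1))
if len(sys.argv)>3:
    x,y,z=map(float,sys.argv[1:4]); print("shift",(M.T@(np.array([x,y,z])-p)).round(4))
    if len(sys.argv)>4:
        t=float(sys.argv[4]); dw=(t-ja+90)%180-90; print("turn rad",np.radians(-dw).round(3),"alt",np.radians(-(dw-np.sign(dw)*180)).round(3))
E
python3 go.py 0.46 0.1335 0.15 93.0; python3 go.py 0.4855 0.2125 0.15 82.1
```

```text
t 0.1 p [ 0.2257 -0.5823  0.226 ] jaw deg -68.82 x [-0.001  0.001 -1.   ] y [ 0.932  0.361 -0.   ] q [ 1.1   0.44  0.02  1.57 -0.01  1.13 -0.08] w 0.999 F [ 1.   0.4 -0.1]
shift [ 0.0768  0.4772 -0.5827]
turn rad 0.317 alt -2.824
t 0.1 p [ 0.2257 -0.5823  0.226 ] jaw deg -68.82 x [-0.001  0.001 -1.   ] y [ 0.932  0.361 -0.   ] q [ 1.1   0.44  0.02  1.57 -0.01  1.13 -0.08] w 0.999 F [ 1.   0.4 -0.1]
shift [ 0.0769  0.5295 -0.6471]
turn rad 0.508 alt -2.634
```

{"name": "move_arm", "arguments": {
  "steps": "0.077 0.477 -0.583 0.317 120;0.077 0.477 -0.583 0.317 120;0.077 0.477 -0.583 0.317 120;0.077 0.477 -0.583 0.317 120;0.077 0.477 -0.583 0.317 120;0.077 0.477 -0.583 0.317 120;0.077 0.477 -0.583 0.317 120;0.077 0.477 -0.583 0.317 120;0.077 0.477 -0.583 0.317 120;0.077 0.477 -0.583 0.317 120",
  "squeeze": 25
}}

```text
clock: 0.93
position: [0.3546, -0.1869, 0.1842]
ee_rot: [1.17, 1.233, -1.17]
force: [1.8, -0.4, 0.8]
width: 0.531
```

```bash
python3 go.py 0.458 0.1335 0.06 93.0
```

```text
t 0.93 p [ 0.3546 -0.1869  0.1842] jaw deg -86.99 x [ 0. -0. -1.] y [0.999 0.052 0.   ] q [ 0.49  0.13 -0.15  2.13  0.03  0.89 -1.2 ] w 0.531 F [ 1.8 -0.4  0.8]
shift [ 0.1241  0.12   -0.3145]
turn rad 0.0 alt -3.141
```

{"name": "move_arm", "arguments": {
  "steps": "0.06 0.12 -0.315 0 120;0.06 0.12 -0.315 0 120;0.06 0.12 -0.315 0 120;0.06 0.12 -0.315 0 120;0.06 0.12 -0.315 0 120;0.06 0.12 -0.315 0 120;0.06 0.12 -0.315 0 120;0.06 0.12 -0.315 0 120;0.09 0.12 -0.315 0 120;0.12 0.12 -0.315 0 120"
}}

```text
clock: 1.77
position: [0.4597, 0.1371, 0.0642]
ee_rot: [1.171, 1.236, -1.162]
force: [0.0, -0.8, -0.3]
width: 0.531
```

```bash
python3 go.py 0.458 0.1335 0.008 93.0
```

```text
t 1.77 p [0.4597 0.1371 0.0642] jaw deg -86.69 x [ 0.004  0.004 -1.   ] y [0.998 0.058 0.004] q [-0.15  0.44 -0.32  2.08  0.22  0.65 -2.14] w 0.531 F [ 0.  -0.8 -0.3]
shift [ 0.0562 -0.0022  0.0037]
turn rad 0.005 alt -3.136
```

{"name": "move_arm", "arguments": {
  "steps": "0 -0.002 0.002 0 120;0.02 -0.002 0.002 0 120;0.04 -0.002 0.002 0 120;0.052 -0.002 0.002 0 120;0.052 -0.002 0.002 0 120"
}}

```text
clock: 2.18
position: [0.4547, 0.1285, 0.0114]
ee_rot: [1.168, 1.234, -1.174]
force: [-0.9, 0.4, 0.1]
width: 0.526
```

```bash
python3 go.py 0.458 0.1335 0.008 93.0
```

```text
t 2.18 p [0.4547 0.1285 0.0114] jaw deg -87.04 x [-0.003 -0.002 -1.   ] y [ 0.999  0.052 -0.003] q [-0.18  0.52 -0.28  2.13  0.28  0.53 -2.18] w 0.526 F [-0.9  0.4  0.1]
shift [ 0.0034  0.0035 -0.0048]
turn rad -0.001 alt 3.141
```

{"name": "move_arm", "arguments": {
  "steps": "0.003 0.002 -0.003 0 120;0.003 0.002 -0.003 0 255;0.003 0.002 -0.003 0 255;0.003 0.002 -0.003 0 255;0.003 0.002 -0.003 0 255;0.003 0.002 -0.003 0 255"
}}

```text
clock: 2.68
position: [0.4583, 0.1334, 0.01]
ee_rot: [1.171, 1.233, -1.169]
force: [0.2, -0.3, 6.5]
width: 0.238
```

```bash
python3 go.py 0.496 -0.2907 0.10 42.5
```

```text
t 2.68 p [0.4583 0.1334 0.01  ] jaw deg -86.97 x [ 0.001  0.    -1.   ] y [0.999 0.053 0.001] q [-0.18  0.53 -0.28  2.12  0.28  0.52 -2.19] w 0.238 F [ 0.2 -0.3  6.5]
shift [-0.0902  0.0154  0.4254]
turn rad 0.882 alt -2.26
```

{"name": "move_arm", "arguments": {
  "steps": "-0.03 0 0 0 255;-0.06 0 0 0 255;-0.09 0 0.02 0.03 255;-0.1 0.015 0.425 0.882 255;-0.1 0.015 0.425 0.882 255;-0.1 0.015 0.425 0.882 255;-0.1 0.015 0.425 0.882 255;-0.1 0.015 0.425 0.882 255;-0.1 0.015 0.425 0.882 255;-0.1 0.015 0.425 0.882 255"
}}

```text
clock: 3.52
position: [0.4844, -0.1793, 0.1067]
ee_rot: [1.793, 0.69, -1.793]
force: [1.8, 1.4, -2.8]
width: 0.235
```

```bash
python3 go.py 0.496 -0.2907 0.08 42.5
```

```text
t 3.52 p [ 0.4844 -0.1793  0.1067] jaw deg -137.89 x [-0.  0. -1.] y [ 0.671 -0.742 -0.   ] q [ 0.3   0.4  -0.06  1.97  0.03  0.77 -2.19] w 0.235 F [ 1.8  1.4 -2.8]
shift [0.0267 0.0904 0.066 ]
turn rad -0.007 alt 3.135
```

{"name": "move_arm", "arguments": {
  "steps": "0.015 0.078 0.056 -0.005 255;0.02 0.078 0.056 -0.005 255;0.025 0.078 0.056 -0.005 255;0.025 0.078 0.056 -0.005 255;0.025 0.078 0.056 -0.005 255;0.025 0.078 0.056 -0.005 255"
}}

```text
clock: 4.02
position: [0.4962, -0.2713, 0.0814]
ee_rot: [1.785, 0.701, -1.786]
force: [0.7, 0.7, -2.1]
width: 0.237
```

```bash
python3 go.py 0.496 -0.2907 0.022 42.5
```

```text
t 4.02 p [ 0.4962 -0.2713  0.0814] jaw deg -137.18 x [-0.001  0.001 -1.   ] y [ 0.68  -0.733 -0.001] q [ 0.44  0.5  -0.04  1.87  0.03  0.77 -2.02] w 0.237 F [ 0.7  0.7 -2.1]
shift [0.0593 0.0141 0.0134]
turn rad 0.006 alt -3.136
```

{"name": "move_arm", "arguments": {
  "steps": "0 0.014 0.013 0.006 255;0.015 0.014 0.013 0.006 255;0.03 0.014 0.013 0.006 255;0.045 0.014 0.013 0.006 255;0.055 0.014 0.013 0.006 255;0.058 0.014 0.013 0.006 255;0.058 0.014 0.013 0.006 255"
}}

```text
clock: 4.6
position: [0.4964, -0.2904, 0.0232]
ee_rot: [1.788, 0.697, -1.789]
force: [0.1, 1.1, -0.5]
width: 0.233
```

```bash
python3 go.py 0.496 -0.2907 0.02 42.5
```

```text
t 4.6 p [ 0.4964 -0.2904  0.0232] jaw deg -137.48 x [-0.001  0.001 -1.   ] y [ 0.676 -0.737 -0.001] q [ 0.46  0.6  -0.04  1.89  0.03  0.66 -1.99] w 0.233 F [ 0.1  1.1 -0.5]
shift [ 0.0032 -0.      0.0005]
turn rad 0.0 alt -3.141
```

{"name": "move_arm", "arguments": {
  "steps": "0.003 0 0 0 255;0.003 0 0 0 255;0.003 0 0 0 140;0.003 0 0 0 140;0.003 0 0 0 140;-0.02 0 0 0 140;-0.06 0 0 0 140;-0.10 0 0 0 140;-0.10 0 0 0 140"
}}

```text
clock: 5.35
position: [0.5003, -0.2939, 0.1312]
ee_rot: [1.794, 0.685, -1.78]
force: [0.2, 0.1, -0.3]
width: 0.448
```

```bash
python3 go.py 0.4855 0.2122 0.10 82.1
python3 - <<'E'
from cell import arm
import cv2
d=arm.get_image("scene");cv2.imwrite("pics/s1.png",d["img"])
E
```

```text
t 5.35 p [ 0.5003 -0.2939  0.1312] jaw deg -137.6 x [ 0.01  -0.005 -1.   ] y [ 0.674 -0.738  0.011] q [ 0.47  0.45 -0.04  1.81  0.02  0.87 -1.98] w 0.448 F [ 0.2  0.1 -0.3]
shift [ 0.0285 -0.384  -0.3302]
turn rad -0.693 alt 2.449
```

View pics/s1.png

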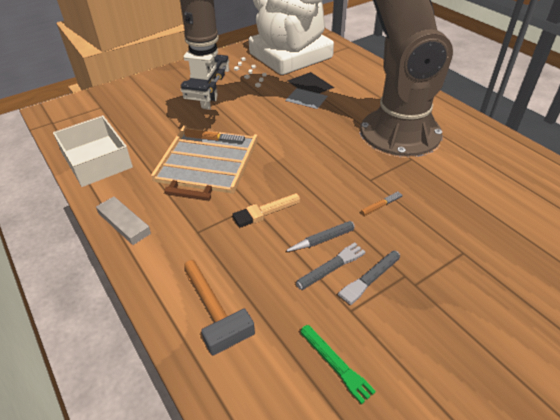

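The scene view shows the rasp lying in the bay farthest from the handle, at (217,136). Next is the point chisel.

{"name": "move_arm", "arguments": {
  "steps": "0.02 -0.38 -0.327 -0.693 130;0.02 -0.38 -0.327 -0.693 130;0.02 -0.38 -0.327 -0.693 130;0.02 -0.38 -0.327 -0.693 130;0.02 -0.38 -0.327 -0.693 130;0.02 -0.38 -0.327 -0.693 130;0.02 -0.38 -0.327 -0.693 130;0.02 -0.38 -0.327 -0.693 130;0.02 -0.38 -0.327 -0.693 130;0.02 -0.38 -0.327 -0.693 130"
}}

```text
clock: 6.23
position: [0.4831, 0.126, 0.1064]
ee_rot: [1.309, 1.141, -1.311]
force: [0.4, -0.8, -0.4]
width: 0.49
```

```bash
python3 go.py 0.4855 0.2122 0.06 82.1
```

```text
t 6.23 p [0.4831 0.126  0.1064] jaw deg -97.89 x [-0.001 -0.    -1.   ] y [ 0.991 -0.137 -0.001] q [-0.13  0.4  -0.3   2.    0.17  0.77 -2.24] w 0.49 F [ 0.4 -0.8 -0.4]
shift [ 0.0464 -0.0095 -0.0857]
turn rad 0.0 alt -3.141
```

{"name": "move_arm", "arguments": {
  "steps": "0.02 -0.009 -0.085 0 130;0.03 -0.009 -0.085 0 130;0.046 -0.009 -0.085 0 130;0.046 -0.009 -0.085 0 130;0.046 -0.009 -0.085 0 130;0.046 -0.009 -0.085 0 130"
}}

```text
clock: 6.73
position: [0.4867, 0.2085, 0.0609]
ee_rot: [1.309, 1.14, -1.311]
force: [-0.3, 0.1, -0.1]
width: 0.495
```

```bash
python3 go.py 0.4855 0.2122 0.009 82.1
```

```text
t 6.73 p [0.4867 0.2085 0.0609] jaw deg -97.94 x [-0.001 -0.001 -1.   ] y [ 0.99  -0.138 -0.   ] q [-0.29  0.5  -0.29  1.96  0.21  0.7  -2.42] w 0.495 F [-0.3  0.1 -0.1]
shift [ 0.0519 -0.0016 -0.0036]
turn rad -0.001 alt 3.141
```

{"name": "move_arm", "arguments": {
  "steps": "0 -0.002 -0.004 0 130;0.025 -0.002 -0.004 0 130;0.045 -0.002 -0.004 0 130;0.052 -0.002 -0.004 0 130;0.052 -0.002 -0.004 0 130;0.052 -0.002 -0.004 0 255;0.052 -0.002 -0.004 0 255;0.052 -0.002 -0.004 0 255;0.052 -0.002 -0.004 0 255"
}}

```text
clock: 7.48
position: [0.4859, 0.2143, 0.0099]
ee_rot: [1.311, 1.14, -1.308]
force: [-0.7, -0.5, 0.3]
width: 0.248
```

```bash
python3 go.py 0.629 -0.1688 0.1 42.5
```

```text
t 7.48 p [0.4859 0.2143 0.0099] jaw deg -97.88 x [ 0.001  0.001 -1.   ] y [ 0.991 -0.137  0.001] q [-0.33  0.58 -0.26  2.    0.25  0.59 -2.46] w 0.248 F [-0.7 -0.5  0.3]
shift [-0.0901  0.1944  0.3598]
turn rad 0.692 alt -2.45
```

{"name": "move_arm", "arguments": {
  "steps": "-0.002 0 0 0 255;-0.04 0 0 0 255;-0.08 0 0 0 255;-0.1 0.19 0.358 0.692 255;-0.1 0.19 0.358 0.692 255;-0.1 0.19 0.358 0.692 255;-0.1 0.19 0.358 0.692 255;-0.1 0.19 0.358 0.692 255;-0.1 0.19 0.358 0.692 255;-0.1 0.19 0.358 0.692 255"
}}

```text
clock: 8.32
position: [0.5852, -0.0613, 0.1036]
ee_rot: [1.791, 0.692, -1.792]
force: [1.3, 0.5, -4.0]
width: 0.238
```

```bash
python3 go.py 0.629 -0.1688 0.08 42.5
```

```text
t 8.32 p [ 0.5852 -0.0613  0.1036] jaw deg -137.76 x [-0.  0. -1.] y [ 0.672 -0.74  -0.   ] q [ 0.08  0.51 -0.09  1.8   0.06  0.84 -2.44] w 0.238 F [ 1.3  0.5 -4. ]
shift [0.0236 0.109  0.0399]
turn rad -0.004 alt 3.137
```

{"name": "move_arm", "arguments": {
  "steps": "0.006 0.107 0.039 -0.004 255;0.015 0.107 0.039 -0.004 255;0.023 0.107 0.039 -0.004 255;0.023 0.107 0.039 -0.004 255;0.023 0.107 0.039 -0.004 255;0.023 0.107 0.039 -0.004 255"
}}

```text
clock: 8.82
position: [0.6283, -0.1639, 0.0799]
ee_rot: [1.786, 0.7, -1.787]
force: [-0.5, 0.8, -2.8]
width: 0.235
```

```bash
python3 go.py 0.629 -0.1688 0.021 42.5
```

```text
t 8.82 p [ 0.6283 -0.1639  0.0799] jaw deg -137.28 x [-0.001  0.001 -1.   ] y [ 0.678 -0.735 -0.002] q [ 0.22  0.62 -0.07  1.66  0.06  0.87 -2.27] w 0.235 F [-0.5  0.8 -2.8]
shift [0.0589 0.0042 0.0028]
turn rad 0.004 alt -3.138
```

{"name": "move_arm", "arguments": {
  "steps": "0 0.004 0.003 0.004 255;0.015 0.004 0.003 0.004 255;0.03 0.004 0.003 0.004 255;0.045 0.004 0.003 0.004 255;0.056 0.004 0.003 0.004 255;0.059 0.004 0.003 0.004 255;0.059 0.004 0.003 0.004 255"
}}

```text
clock: 9.4
position: [0.6289, -0.1688, 0.0211]
ee_rot: [1.787, 0.697, -1.789]
force: [0.3, 0.2, -2.6]
width: 0.233
```

```bash
python3 go.py 0.629 -0.1688 0.02 42.5
```

```text
t 9.4 p [ 0.6289 -0.1688  0.0211] jaw deg -137.45 x [-0.001  0.001 -1.   ] y [ 0.676 -0.737 -0.001] q [ 0.23  0.69 -0.07  1.69  0.06  0.76 -2.27] w 0.233 F [ 0.3  0.2 -2.6]
shift [ 0.0011  0.0001 -0.    ]
turn rad 0.001 alt -3.141
```

Next: lower 1 mm, release and lift.

{"name": "move_arm", "arguments": {
  "steps": "0.001 0 0 0 255;0.001 0 0 0 140;0.001 0 0 0 140;0.001 0 0 0 140;-0.02 0 0 0 140;-0.06 0 0 0 140;-0.10 0 0 0 140;-0.10 0 0 0 140"
}}

```text
clock: 10.07
position: [0.6342, -0.1707, 0.1302]
ee_rot: [1.797, 0.688, -1.776]
force: [2.4, -0.3, 0.1]
width: 0.449
```

```bash
python3 go.py 0.5237 0.2945 0.10 90.5
```

```text
t 10.07 p [ 0.6342 -0.1707  0.1302] jaw deg -137.53 x [ 0.013 -0.003 -1.   ] y [ 0.675 -0.738  0.01 ] q [ 0.23  0.57 -0.07  1.61  0.05  0.96 -2.26] w 0.449 F [ 2.4 -0.3  0.1]
shift [ 0.0276 -0.4181 -0.2324]
turn rad -0.838 alt 2.303
```

{"name": "move_arm", "arguments": {
  "steps": "0.02 -0.413 -0.235 -0.838 130;0.02 -0.413 -0.235 -0.838 130;0.02 -0.413 -0.235 -0.838 130;0.02 -0.413 -0.235 -0.838 130;0.02 -0.413 -0.235 -0.838 130;0.02 -0.413 -0.235 -0.838 130;0.02 -0.413 -0.235 -0.838 130;0.02 -0.413 -0.235 -0.838 130;0.02 -0.413 -0.235 -0.838 130;0.02 -0.413 -0.235 -0.838 130"
}}

```text
clock: 10.9
position: [0.5366, 0.238, 0.1043]
ee_rot: [1.204, 1.212, -1.202]
force: [0.9, 0.3, 0.7]
width: 0.487
```

```bash
python3 go.py 0.5237 0.2945 0.06 90.5
```

```text
t 10.9 p [0.5366 0.238  0.1043] jaw deg -89.53 x [ 0.001  0.001 -1.   ] y [1.    0.008 0.001] q [-0.28  0.53 -0.33  1.79  0.22  0.86 -2.27] w 0.487 F [0.9 0.3 0.7]
shift [ 0.0443 -0.0125 -0.0566]
turn rad -0.001 alt 3.141
```

{"name": "move_arm", "arguments": {
  "steps": "0.02 -0.012 -0.056 0 130;0.03 -0.012 -0.056 0 130;0.044 -0.012 -0.056 0 130;0.044 -0.012 -0.056 0 130;0.044 -0.012 -0.056 0 130"
}}

```text
clock: 11.32
position: [0.5242, 0.2914, 0.0596]
ee_rot: [1.202, 1.213, -1.204]
force: [0.1, 0.2, 0.1]
width: 0.493
```

```bash
python3 go.py 0.5237 0.2945 0.009 90.5
```

```text
t 11.32 p [0.5242 0.2914 0.0596] jaw deg -89.51 x [-0.001 -0.001 -1.   ] y [ 1.     0.009 -0.001] q [-0.38  0.6  -0.31  1.79  0.25  0.8  -2.38] w 0.493 F [0.1 0.2 0.1]
shift [ 0.0506 -0.0005 -0.0032]
turn rad -0.0 alt 3.141
```

{"name": "move_arm", "arguments": {
  "steps": "0 0 -0.002 0 130;0.025 0 -0.002 0 130;0.045 0 -0.002 0 130;0.051 0 -0.002 0 130;0.051 0 -0.002 0 130;0.051 0 -0.002 0 255;0.051 0 -0.002 0 255;0.051 0 -0.002 0 255;0.051 0 -0.002 0 255"
}}

```text
clock: 12.07
position: [0.5251, 0.295, 0.0101]
ee_rot: [1.205, 1.213, -1.2]
force: [-0.1, 2.7, 2.1]
width: 0.249
```

```bash
python3 go.py 0.5848 -0.2094 0.1 42.5
```

```text
t 12.07 p [0.5251 0.295  0.0101] jaw deg -89.5 x [ 0.002  0.002 -1.   ] y [1.    0.009 0.002] q [-0.4   0.67 -0.29  1.81  0.28  0.7  -2.41] w 0.249 F [-0.1  2.7  2.1]
shift [-0.0908  0.0555  0.5048]
turn rad 0.838 alt -2.304
```

{"name": "move_arm", "arguments": {
  "steps": "-0.002 0 0 0 255;-0.04 0 0 0 255;-0.08 0 0 0 255;-0.1 0.055 0.503 0.838 255;-0.1 0.055 0.503 0.838 255;-0.1 0.055 0.503 0.838 255;-0.1 0.055 0.503 0.838 255;-0.1 0.055 0.503 0.838 255;-0.1 0.055 0.503 0.838 255;-0.1 0.055 0.503 0.838 255"
}}

```text
clock: 12.9
position: [0.5578, 0.0025, 0.1006]
ee_rot: [1.792, 0.69, -1.794]
force: [0.8, 0.4, -3.2]
width: 0.235
```

```bash
python3 go.py 0.5848 -0.2094 0.1 42.5
```

```text
t 12.9 p [0.5578 0.0025 0.1006] jaw deg -137.9 x [-0.001 -0.    -1.   ] y [ 0.67  -0.742 -0.   ] q [-0.03  0.47 -0.1   1.87  0.06  0.8  -2.57] w 0.235 F [ 0.8  0.4 -3.2]
shift [0.0006 0.1753 0.122 ]
turn rad -0.007 alt 3.135
```

{"name": "move_arm", "arguments": {
  "steps": "0 0.175 0.122 -0.007 255;0 0.175 0.122 -0.007 255;0 0.175 0.122 -0.007 255;0.005 0.175 0.122 -0.007 255;0.01 0.175 0.122 -0.007 255;0.02 0.175 0.122 -0.007 255;0.02 0.175 0.122 -0.007 255;0.02 0.175 0.122 -0.007 255;0.02 0.175 0.122 -0.007 255"
}}

```text
clock: 13.65
position: [0.5866, -0.2053, 0.0803]
ee_rot: [1.784, 0.703, -1.784]
force: [-0.4, -0.0, -3.0]
width: 0.235
```

```bash
python3 go.py 0.5848 -0.2094 0.021 42.5
```

```text
t 13.65 p [ 0.5866 -0.2053  0.0803] jaw deg -137.04 x [-0.001  0.001 -1.   ] y [ 0.682 -0.732 -0.001] q [ 0.3   0.58 -0.08  1.73  0.05  0.83 -2.19] w 0.235 F [-0.4 -0.  -3. ]
shift [0.0593 0.0019 0.0041]
turn rad 0.008 alt -3.133
```

{"name": "move_arm", "arguments": {
  "steps": "0 0.002 0.004 0.008 255;0.015 0.002 0.004 0.008 255;0.03 0.002 0.004 0.008 255;0.045 0.002 0.004 0.008 255;0.056 0.002 0.004 0.008 255;0.06 0.002 0.004 0.008 255;0.06 0.002 0.004 0.008 255"
}}

```text
clock: 14.23
position: [0.5851, -0.2103, 0.0204]
ee_rot: [1.788, 0.696, -1.789]
force: [0.6, -0.3, -3.3]
width: 0.234
```

```bash
python3 go.py 0.5848 -0.2094 0.02 42.5
```

```text
t 14.23 p [ 0.5851 -0.2103  0.0204] jaw deg -137.51 x [-0.001  0.    -1.   ] y [ 0.675 -0.737 -0.001] q [ 0.31  0.66 -0.07  1.77  0.06  0.72 -2.2 ] w 0.234 F [ 0.6 -0.3 -3.3]
shift [ 0.0004 -0.0008 -0.0004]
turn rad -0.0 alt 3.141
```

{"name": "move_arm", "arguments": {
  "steps": "0.001 0 0 0 255;0.001 0 0 0 140;0.001 0 0 0 140;0.001 0 0 0 140;-0.02 0 0 0 140;-0.06 0 0 0 140;-0.10 0 0 0 140;-0.10 0 0 0 140;-0.10 0 0 0 140"
}}

```text
clock: 14.98
position: [0.5872, -0.2116, 0.1235]
ee_rot: [1.793, 0.69, -1.783]
force: [-0.1, 0.4, -0.4]
width: 0.453
```

```bash
python3 go.py 0.4648 0.369 0.1 97.9
```

```text
t 14.98 p [ 0.5872 -0.2116  0.1235] jaw deg -137.58 x [ 0.006 -0.002 -1.   ] y [ 0.675 -0.738  0.005] q [ 0.31  0.53 -0.07  1.69  0.05  0.91 -2.18] w 0.453 F [-0.1  0.4 -0.4]
shift [ 0.0218 -0.5114 -0.3012]
turn rad -0.968 alt 2.173
```

{"name": "move_arm", "arguments": {
  "steps": "0.01 -0.51 -0.3 -0.968 130;0.01 -0.51 -0.3 -0.968 130;0.01 -0.51 -0.3 -0.968 130;0.01 -0.51 -0.3 -0.968 130;0.01 -0.51 -0.3 -0.968 130;0.01 -0.51 -0.3 -0.968 130;0.01 -0.51 -0.3 -0.968 130;0.01 -0.51 -0.3 -0.968 130;0.01 -0.51 -0.3 -0.968 130;0.01 -0.51 -0.3 -0.968 130"
}}

```text
clock: 15.82
position: [0.4974, 0.1979, 0.1122]
ee_rot: [1.106, 1.272, -1.108]
force: [1.2, 0.3, -0.2]
width: 0.492
```

```bash
python3 go.py 0.4648 0.369 0.06 97.9
```

```text
t 15.82 p [0.4974 0.1979 0.1122] jaw deg -82.09 x [-0.001 -0.    -1.   ] y [ 0.99   0.138 -0.002] q [-0.19  0.45 -0.39  1.9   0.22  0.83 -2.13] w 0.492 F [ 1.2  0.3 -0.2]
shift [ 0.0522 -0.0087 -0.174 ]
turn rad 0.0 alt -3.141
```

{"name": "move_arm", "arguments": {
  "steps": "0.01 -0.009 -0.174 0 130;0.015 -0.009 -0.174 0 130;0.02 -0.009 -0.174 0 130;0.03 -0.009 -0.174 0 130;0.04 -0.009 -0.174 0 130;0.052 -0.009 -0.174 0 130;0.052 -0.009 -0.174 0 130;0.052 -0.009 -0.174 0 130"
}}

```text
clock: 16.48
position: [0.4658, 0.3652, 0.0598]
ee_rot: [1.105, 1.27, -1.111]
force: [1.2, 0.2, 0.1]
width: 0.491
```

```bash
python3 go.py 0.4648 0.369 0.009 97.9
```

```text
t 16.48 p [0.4658 0.3652 0.0598] jaw deg -82.18 x [-0.002 -0.003 -1.   ] y [ 0.991  0.136 -0.002] q [-0.5   0.6  -0.36  1.8   0.28  0.8  -2.44] w 0.491 F [1.2 0.2 0.1]
shift [ 0.0508 -0.0003 -0.004 ]
turn rad -0.001 alt 3.14
```

{"name": "move_arm", "arguments": {
  "steps": "0 0 -0.003 0 130;0.025 0 -0.003 0 130;0.045 0 -0.003 0 130;0.051 0 -0.003 0 130;0.051 0 -0.003 0 130;0.051 0 -0.003 0 255;0.051 0 -0.003 0 255;0.051 0 -0.003 0 255;0.051 0 -0.003 0 255"
}}

```text
clock: 17.23
position: [0.4662, 0.3712, 0.0114]
ee_rot: [1.109, 1.271, -1.106]
force: [-0.1, 2.1, 1.1]
width: 0.248
```

```bash
python3 go.py 0.5405 -0.250 0.1 42.5
```

```text
t 17.23 p [0.4662 0.3712 0.0114] jaw deg -82.12 x [ 0.001  0.001 -1.   ] y [0.991 0.137 0.002] q [-0.53  0.66 -0.34  1.83  0.32  0.7  -2.48] w 0.248 F [-0.1  2.1  1.1]
shift [-0.0894 -0.0114  0.6254]
turn rad 0.967 alt -2.175
```

{"name": "move_arm", "arguments": {
  "steps": "-0.002 0 0 0 255;-0.04 0 0 0 255;-0.08 0 0 0 255;-0.1 0 0.05 0 255;-0.1 -0.002 0.09 0 255;-0.1 -0.003 0.13 0 255;-0.1 -0.004 0.17 0 255;-0.1 -0.004 0.21 0.1 255;-0.1 -0.005 0.25 0.2 255;-0.1 -0.005 0.29 0.3 255"
}}

```text
clock: 18.07
position: [0.4997, 0.0821, 0.1106]
ee_rot: [1.331, 1.125, -1.331]
force: [0.4, 0.3, -2.4]
width: 0.238
```

```bash
python3 go.py 0.5405 -0.250 0.1 42.5
```

```text
t 18.07 p [0.4997 0.0821 0.1106] jaw deg -99.57 x [-0. -0. -1.] y [ 0.986 -0.166  0.   ] q [-0.03  0.4  -0.3   1.98  0.17  0.79 -2.17] w 0.238 F [ 0.4  0.3 -2.4]
shift [0.0106 0.0955 0.3207]
turn rad 0.662 alt -2.48
```

{"name": "move_arm", "arguments": {
  "steps": "0 0.012 0.04 0.08 255;0 0.024 0.08 0.16 255;0 0.036 0.12 0.24 255;0 0.048 0.16 0.33 255;0 0.06 0.2 0.42 255;0 0.072 0.24 0.5 255;0 0.084 0.28 0.58 255;0 0.095 0.32 0.662 255;0.01 0.095 0.32 0.662 255;0.02 0.095 0.32 0.662 255"
}}

```text
clock: 18.9
position: [0.5419, -0.2507, 0.0903]
ee_rot: [1.788, 0.693, -1.788]
force: [0.3, 0.8, -2.4]
width: 0.237
```

```bash
python3 go.py 0.5405 -0.250 0.08 42.5
```

```text
t 18.9 p [ 0.5419 -0.2507  0.0903] jaw deg -137.54 x [ 0.001 -0.002 -1.   ] y [ 0.675 -0.738  0.002] q [ 0.39  0.53 -0.07  1.79  0.05  0.82 -2.1 ] w 0.237 F [ 0.3  0.8 -2.4]
shift [ 0.0103 -0.0015  0.0005]
turn rad -0.001 alt 3.141
```

{"name": "move_arm", "arguments": {
  "steps": "0.01 0 0 0 255;0.025 0 0 0 255;0.04 0 0 0 255;0.055 0 0 0 255;0.065 0 0 0 255;0.068 0 0 0 255;0.068 0 0 0 255;0.068 0 0 0 255"
}}

```text
clock: 19.57
position: [0.5424, -0.2456, 0.0222]
ee_rot: [1.785, 0.701, -1.784]
force: [0.5, -0.5, -2.4]
width: 0.233
```

```bash
python3 go.py 0.5405 -0.250 0.0205 42.5
```

```text
t 19.57 p [ 0.5424 -0.2456  0.0222] jaw deg -137.12 x [-0.     0.001 -1.   ] y [ 0.68  -0.733 -0.001] q [ 0.38  0.62 -0.07  1.84  0.06  0.68 -2.11] w 0.233 F [ 0.5 -0.5 -2.4]
shift [0.0017 0.0019 0.0044]
turn rad 0.007 alt -3.135
```

{"name": "move_arm", "arguments": {
  "steps": "0 0.002 0.004 0.007 255;0.002 0.002 0.004 0.007 255;0.002 0.002 0.004 0.007 255;0.002 0.002 0.004 0.007 140;0.002 0.002 0.004 0.007 140;0.002 0.002 0.004 0.007 140;-0.02 0.002 0.004 0.007 140;-0.06 0.002 0.004 0.007 140;-0.1 0.002 0.004 0.007 140;-0.13 0.002 0.004 0.007 140"
}}

```text
clock: 20.4
position: [0.5413, -0.2513, 0.1552]
ee_rot: [1.791, 0.692, -1.788]
force: [1.1, -0.5, -0.5]
width: 0.451
```

```bash
python3 go.py 0.4 0.05 0.25 42.5
```

```text
t 20.4 p [ 0.5413 -0.2513  0.1552] jaw deg -137.62 x [ 0.002 -0.001 -1.   ] y [ 0.674 -0.739  0.002] q [ 0.4   0.46 -0.07  1.73  0.04  0.95 -2.09] w 0.451 F [ 1.1 -0.5 -0.5]
shift [-0.0953 -0.3176 -0.0988]
turn rad -0.002 alt 3.139
```

{"name": "move_arm", "arguments": {
  "steps": "-0.03 -0.04 -0.012 -0.12 140;-0.06 -0.08 -0.024 -0.24 140;-0.09 -0.12 -0.036 -0.36 140;-0.09 -0.16 -0.048 -0.48 140;-0.09 -0.2 -0.06 -0.6 140;-0.09 -0.24 -0.072 -0.7 140;-0.09 -0.28 -0.085 -0.8 140;-0.09 -0.31 -0.098 -0.8 140;-0.09 -0.31 -0.098 -0.8 140;-0.09 -0.31 -0.098 -0.8 140"
}}

```text
clock: 21.23
position: [0.4026, 0.048, 0.2427]
ee_rot: [1.228, 1.197, -1.226]
force: [-0.1, 0.5, -0.1]
width: 0.45
```

```bash
python3 go.py
python3 - <<'E'
from h import *
from cell import arm
d=arm.get_image("top");np.savez("top1.npz",**d);cv2.imwrite("pics/t2.png",d["img"])
s=arm.get_image("scene");cv2.imwrite("pics/s2.png",s["img"])
c=cv2.resize(d["img"][110:280,330:500],None,fx=3.5,fy=3.5,interpolation=cv2.INTER_CUBIC);cv2.imwrite("pics/tray2.png",c)
v,u=np.mgrid[0:420,0:560];P=unproj(d,u,v,d["z_map"]);H=P[...,2]
a=np.radians(-47.5);ex=np.array([np.cos(a),np.sin(a)]);ey=np.array([-ex[1],ex[0]])
for i,(nm,b) in enumerate(dict(b1=(.629,-.1688),b2=(.5848,-.2094),b3=(.5405,-.250),b4=(.4961,-.2907)).items()):
    r=P[...,:2]-np.array(b); X=r@ex;Y=r@ey
    m=(abs(X)<.108)&(abs(Y)<.024)&(H>.0155)&(d["z_map"]>0)
    q=np.float32(np.c_[X[m],Y[m]]*1000); rc=cv2.minAreaRect(q)
    vx,vy,x0,y0=cv2.fitLine(q,cv2.DIST_L1,0,.01,.01).ravel()
    print(nm,m.sum(),"rect",np.round(rc[0],1),np.round(rc[1],1),"ang",round(float(np.arctan(vy/vx)),3),"top h",np.percentile(H[m],[50,95]).round(4))
m=((H>0.008)&(d["z_map"]>0)).astype(np.uint8)
n,l,s,ce=cv2.connectedComponentsWithStats(m)
for i in range(1,n):
    if s[i,4]>300 and s[i,0]<330:
        Q=P[l==i]; r=cv2.minAreaRect(np.float32(Q[:,:2]*1000)); print(np.round(r[0]),np.round(r[1]))
E
```

```text
t 21.23 p [0.4026 0.048  0.2427] jaw deg -91.42 x [ 0.001  0.001 -1.   ] y [ 1.    -0.025  0.001] q [ 0.15  0.09 -0.42  2.01  0.04  1.05 -1.89] w 0.45 F [-0.1  0.5 -0.1]
b1 652 rect [ 3.2 -0.9] [ 22.4 183.2] ang -0.004 top h [0.0295 0.0336]
b2 869 rect [0.6 3.8] [184.5  40.3] ang 0.022 top h [0.0275 0.0334]
b3 932 rect [ 1.3 -3.4] [184.2  36.7] ang -0.006 top h [0.0278 0.0334]
b4 900 rect [10.3 -0. ] [ 37.  195.6] ang 0.027 top h [0.027  0.0334]
[797. 224.] [227. 100.]
[661. 483.] [ 36. 186.]
[538.  55.] [ 46. 180.]
[255.  83.] [186. 433.]
[280. 207.] [ 17. 128.]
```

View pics/tray2.png

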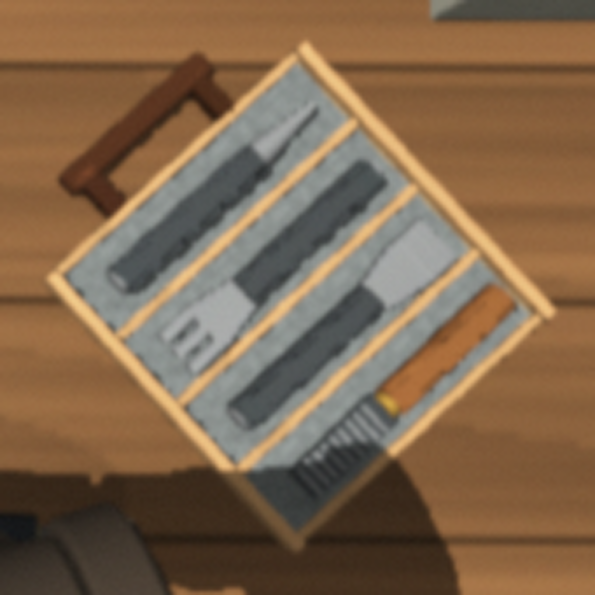

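View pics/s2.png

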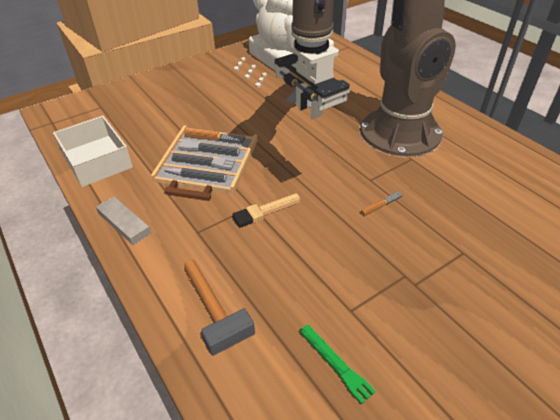

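The crop shows point, toothed, flat and rasp in bays 1 to 4 in that order. The brush and hammer haven't moved. The rasp's rectangle is contaminated by the wall, so I'll measure it more tightly.

```bash
python3 - <<'E'
from h import *
d=load("top1.npz")
v,u=np.mgrid[0:420,0:560];P=unproj(d,u,v,d["z_map"]);H=P[...,2]
a=np.radians(-47.5);ex=np.array([np.cos(a),np.sin(a)]);ey=np.array([-ex[1],ex[0]])
r=P[...,:2]-np.array((.4961,-.2907)); X=r@ex*1000;Y=r@ey*1000
g=(abs(X)<104)&(abs(Y)<19)&(d["z_map"]>0)
for lo in range(-104,104,8):
    m=g&(X>=lo)&(X<lo+8); t=m&(H>.016)
    print(lo,m.sum(),t.sum(),np.percentile(H[m],90).round(4),(Y[t].min().round(),Y[t].max().round()) if t.any() else "")
E
```

```text
-104 55 0 0.0117 
-96 56 0 0.012 
-88 72 44 0.0263 (np.float64(-16.0), np.float64(11.0))
-80 54 41 0.0269 (np.float64(-15.0), np.float64(11.0))
-72 57 41 0.0275 (np.float64(-14.0), np.float64(11.0))
-64 54 41 0.0278 (np.float64(-15.0), np.float64(11.0))
-56 55 38 0.0274 (np.float64(-14.0), np.float64(11.0))
-48 58 44 0.0265 (np.float64(-15.0), np.float64(11.0))
-40 55 42 0.0269 (np.float64(-15.0), np.float64(11.0))
-32 54 41 0.0264 (np.float64(-15.0), np.float64(12.0))
-24 58 43 0.0267 (np.float64(-15.0), np.float64(12.0))
-16 49 35 0.0294 (np.float64(-13.0), np.float64(11.0))
-8 63 37 0.0316 (np.float64(-10.0), np.float64(10.0))
0 57 37 0.0317 (np.float64(-10.0), np.float64(10.0))
8 52 35 0.0327 (np.float64(-13.0), np.float64(11.0))
16 60 42 0.0322 (np.float64(-12.0), np.float64(11.0))
24 50 34 0.0331 (np.float64(-12.0), np.float64(11.0))
32 55 36 0.0331 (np.float64(-11.0), np.float64(10.0))
40 55 34 0.0326 (np.float64(-12.0), np.float64(10.0))
48 56 38 0.0321 (np.float64(-11.0), np.float64(11.0))
56 53 34 0.0335 (np.float64(-10.0), np.float64(11.0))
64 56 37 0.0321 (np.float64(-9.0), np.float64(12.0))
72 53 33 0.0327 (np.float64(-9.0), np.float64(11.0))
80 57 39 0.033 (np.float64(-12.0), np.float64(11.0))
88 53 37 0.0324 (np.float64(-11.0), np.float64(11.0))
96 30 11 0.0314 (np.float64(-10.0), np.float64(10.0))
```

```bash
python3 -c "
from cell import arm
print(arm.sign_off())"
```

```text
the job is handed in; nothing more can be done
None
```

All four tools are in the tray in order of use from the dark handle: point chisel, toothed chisel, flat chisel, then the larger rasp in bays 1–4. I handed the job in at about 21 s. The hand-in itself gives no verdict.

My last depth check, measured against the bay centres:

| Tool | Bay | Along (mm) | Across (mm) | Angle (rad) |
|---|---|---|---|---|
| Point chisel | 1 | +3 | −1 | −0.004 |
| Toothed chisel | 2 | +1 | +4 | 0.022 |
| Flat chisel | 3 | +1 | −3 | −0.006 |
| Rasp | 4 | about +5 | about −1 | about 0.03 |

- **Lying flat:** the upper faces measured about 32–33 mm above the bench, as expected for tools flat on the bay floor.
- **Left alone:** the brush and hammer read within 1 mm of their start. The green fork and the small rasp were not touched.
- **One check disagreed:** the first automatic fit of the rasp picked up the tray wall, giving +10 mm along and a length of 195 mm. A tighter slice-by-slice measurement gave the values in the table. The rasp's angle still comes from that first fit, though the slices also show it running straight down the bay.

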